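Hold a sawn blank home on the squareness gauge

TASK

Check the sawn aluminium blank with the blue paint mark on the squareness gauge: stand it upright on the gauge's sprung lifter with the blue-marked face turned away from the fence and one end butted against the stop block, then push it firmly, diagonally down and back, so that the lifter is fully depressed and the blank sits flat on both steel rails and flat against the fence at once, the dial gauge's plunger pushed in. Finish while still holding it there with that push, for the reading to be taken: do not let go. Keep the hand off the dial gauge, and leave the calliper and the two green-marked blanks where they are.

Things in the scene. Friction and masses are not known exactly. Their poses are not given: they have to be found in the camera images.
- blank_centre (a point): centre (25 mm over the underside) of the blank to check: a sawn aluminium block with a blue paint mark, 36 (its x) x 50 (its y) x 50 (its z, up) mm, 0.24 kg give or take 20 percent, standing on the table. Its -x face carries the blue mark; its +x face is to be checked. Grasp it across its 50 mm length (the y ends), near the top
- blank_mark (a point): the blue paint mark on the blank's -x face, near the top edge; it runs over on to the top
- gauge_datum (a point): datum corner of the gauge: where fence face, stop face and rail tops meet, 22 mm above the table. x points into the fence (roughly away from the robot), y to the stop, z up. A blank that is home touches the fence (plane x = 0) with its +x face, the stop (y = 0) with its +y end and the rails (z = 0): centre at (-18, -25, +25) mm, axes parallel to these
- rails: two ground, oiled steel rails, each 10 mm wide and 80 mm long, parallel to the fence, at x = -37 to -27 and -11 to -1 mm, y = -80 to 0 mm of the datum frame; the blank is to sit flat on both. Friction of the blank on rails, fence, stop and lifter is about 0.25
- fence: ground, oiled steel fence behind the rails, 20 mm high above the rails, 14 mm thick, y = -80 to +12 mm of the datum frame
- stop: steel stop block at the y end of the rails, 12 mm high above the rails, 12 mm thick, x = -38 to 0 mm of the datum frame
- lifter (a joint): sprung black lifter pad, 12 x 30 mm, between the rails, centred at x = -19, y = -25 mm of the datum frame. Value in m: 0 = free, top 4 mm above the rails; 0.004 = pressed level with the rails, as deep as a blank on the rails presses it. It pushes up with 4.5 N at 0 and 8.1 N at 0.004, so an unheld blank stands on it clear of the rails
- plunger (a joint): plunger of the dial gauge, round tip 6 mm across, along x at y = -25, z = +36 mm of the datum frame, above the fence. Value in m: 0 = free, its tip 4 mm in front of the fence face; 0.004 = pressed level with the fence face. It pushes back with 0.9 to 1.5 N
- dial: dial gauge and its dark post behind the fence: post from x = +22 mm, up to 52 mm above the rails; round case 52 mm across centred at x = +74, y = -25 mm of the datum frame, its face up, 48 mm above the rails. Not to be touched by the hand. Origin as the gauge's
- calliper: steel calliper lying flat on the table at the right, 73 x 225 x 11 mm, to be left alone; origin at the centre of its underside
- checked_a_centre (a point): centre of an already checked blank with a green paint mark, 36 x 50 x 50 mm, to be left alone
- checked_b_centre (a point): centre of the other already checked blank with a green paint mark, same size, to be left alone
- gauge: the squareness gauge, fixed on the table: grey base plate 170 x 150 mm, from x = -60 to +110 and y = -110 to +40 mm of the datum frame, its top 8 mm below the rail tops. Origin at table height, 25 mm in -y from the datum corner, on the fence face line; axes as the datum's
- blank: the blue-marked blank again; origin at the centre of its underside, 25 mm below point blank_centre
Not all that is in view belongs to the job. Leave any red look-alike of the blank alone.

How it is judged:
At the end, for the whole second after the job is handed in: Blank upright, blue mark away from the fence, within 1.5 mm of the rails, 2.5 mm of the fence, 3 mm of the stop, tilt and turn under 2 degrees; lifter in over 3 mm, plunger over 2.5 mm; over 3 N on the fence and on the rails, the robot still touching it, all through the last second (x of blank_centre in the frame of gauge_datum between -0.0205 and -0.016 m and y of blank_centre in the frame of gauge_datum between -0.028 and -0.023 m and z of blank_centre in the frame of gauge_datum below 0.0265 m and x of blank_mark in the frame of gauge_datum below -0.03 m and angle between blank_centre's own z axis and vertical below 0.035 rad and angle between the x axis of blank_centre and the x axis of gauge_datum, either way round below 0.035 rad and value of joint lifter above 0.003 m and value of joint plunger above 0.0025 m and contact force between blank and fence above 3 N and contact force between blank and rails above 3 N and contact force between any of the fingers, the arm and blank above 1 N); the arm keeps its last pose, push and grip.
It fails at once if the robot pushes on the dial gauge or its plunger (over 2 N) (contact force between any of the fingers, the arm and dial above 2 N).
It fails at once if the calliper or a green-marked blank is shifted by more than 20 mm (distance of any of calliper, checked_a_centre, checked_b_centre from where it was at the start of the episode above 0.02 m).
It also fails if it takes over 48 s, if anything falls off the work surface, if the arm or the gripper's body presses on something with over 40 N, if the wrist force passes 120 N, or if a joint passes its speed limit or range.

ROBOT

A 6-joint arm with a two-finger parallel gripper is mounted at the origin on a cart in front of the work surface, level with it; the furniture and walls round the work are solid. World frame = base frame: x ahead of the robot, y to its left, z up, the work surface at z = 0. Lengths are in m, angles in rad, forces in N, time in s.
With the tool pointing down it reaches from about 0.25 to 0.725 m from the base axis. Payload 4 kg.
Tool frame: the origin (TCP) lies at the very end of the fingers, on their centre line; the grasp point (between the pads) lies 19 mm behind it; z points along the fingers, y is the direction in which the jaws open and shut (so a half turn about z gives the same grasp; the last joint's range is limited). The gripper opens to 85 mm and grips with 20 to 120 N. Pads are 22 mm wide; open, the fingers measure 114 mm over their backs; the gripper's body (76 mm by 85 mm) begins 54 mm behind the grasp point. The pads swing forward as they close: fully open they stand 13 mm farther back than shut.
Start: joints at [-1.291, 0.241, 0.005, 1.335, 0, 1.571], TCP at [0.138, -0.481, 0.231] pointing down, gripper open.
Joint ranges: [-2.72, 2.72], [-1.05, 1.87], [-1.09, 1.28], [-1.99, 2.15], [-1.42, 1.44], [-3.14, 3.14]. Speed limits (rad/s): [2.79, 2.79, 3.14, 3.14, 3.14, 3.14].

INTERFACE

Orientations are given as a unit quaternion [x, y, z, w].
In Python, from workcell import bot gives the robot as it stands.
- The arm moves only by the shell command python3 -m crank 'ROWS'. ROWS is JSON, a list that holds one entry, the list of rows, each a list of 5 numbers: the shift along the tool's x, y, z in mm, then the turn about the tool's z in degrees, then the closure in counts, from 0 (fully open) to 255 (shut). In form: [[[tx, ty, tz, turn, grip], ...]]. A call has 1 to 12 rows; each row shifts and turns the pose as measured when the row begins, along the tool's axes as they then stand; what a row does not reach is not made up. A row lasts 1/8 s, in which the tool goes at most 62.5 mm and 10.7 degrees, less where a joint would pass 70% of its speed; a pose out of reach is approached as far as the arm can. A call is refused whole if a number of a shift passes 62.5 or a number of a turn 10.7, either way. A call with a gripper value outside its range is refused whole. The fingers move at their own pace and stop on an object; the grip force is fixed at half the most. Time passes only in rows, so rows that do not move let the fingers close. It gives the time, the measured TCP pose, the force and the opening at its end, in the units of the state.
- bot.get_obs(): the state, without advancing time (a new reading comes with each control period).
- bot.camera(name): name is "scene" or "top" or "wrist"; returns a dict with "img" (420x560x3 uint8, blue, green, red), "depth" (420x560 float32, m along the optical axis (not along the pixel's ray), 0 where there is no reading), "fx", "fy", "cx", "cy" (pixels), "R" (3x3) and "t" (3): a world point X has camera coordinates R X + t; the wrist camera has in their place "T_tool_cam" (4x4, takes a point from camera to tool coordinates, whose origin is the TCP and whose axes are the flange's). Camera axes: x right, y down, z forward; pixel columns grow to the right and rows downward; lengths in m; the calibration is good to about 2 mm. A picture is of the moment at which its call begins: read the wrist's pose just before it.
- bot.job_done(): hands the job in, once; it reports no verdict.
The state is a dict: "clock": time; "joint_pos": joint angles; "joint_vel": joint speeds; "tau": joint torques, N m; "eef_pos": TCP position; "tool_rot": TCP orientation; "ft_force": force on the tool from outside, world axes, zero at the start; "ft_torque": the same for the moment, N m; "grip_width": finger opening in m.
Only numpy, scipy, OpenCV 4.12 (cv2) and the standard library are available. Lean on these libraries where they do the work, as an engineer would, in place of code of your own. Each camera call takes 0.05 s, during which the arm holds its last target.

## Working session

There is one attempt and no reset: what is moved stays moved. The work goes in short steps, Python scripts to look and compute and a shell command to move; the robot and the scene stay as the last step left them, time stands still between calls to the robot, and variables do not carry over. Pictures are saved under pics/ and viewed, and the job is handed in when it is done.

```bash
mkdir -p pics
python3 - <<'E'
from workcell import bot
import cv2,numpy as np
o=bot.get_obs();print(o['clock'],o['eef_pos'],o['tool_rot'],o['grip_width'])
for n in ['scene','top']:
    c=bot.camera(n);cv2.imwrite(f'pics/{n}0.png',c['img']);np.savez(f'{n}0.npz',**c)
    print(n,c['fx'],c['cx'],c['cy'],c['R'].round(3).tolist(),c['t'])
E
```

```text
0.0 [ 0.13792293 -0.47993785  0.23040193] [ 9.90227089e-01  1.39460369e-01 -1.34758939e-04 -1.04895004e-03] 0.08495336250515942
scene 502.8457331160715 278.92495338969974 212.7758411219818 [[-0.557, -0.831, 0.002], [-0.622, 0.415, -0.664], [0.55, -0.371, -0.748]] [0.22130412 0.41854068 1.08046604]
top 441.5481935877704 271.8458742588296 211.02669695486065 [[-0.021, -0.999, 0.026], [-0.994, 0.018, -0.108], [0.108, -0.028, -0.994]] [-0.07981839  0.50408167  0.87446445]
```

View pics/scene0.png

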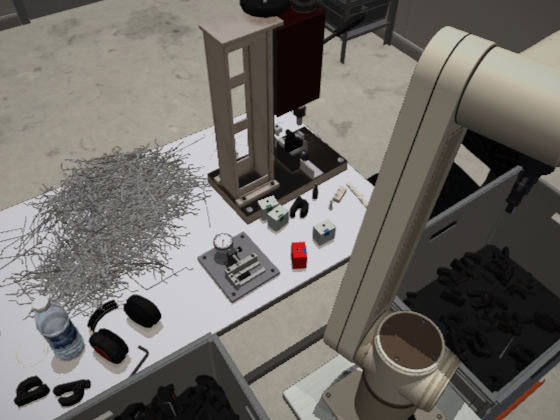

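View pics/top0.png

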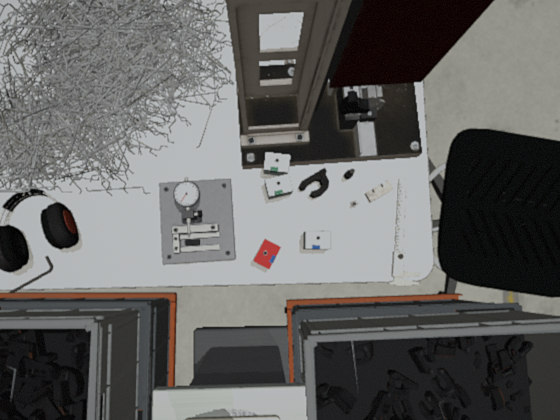

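Run:
```python
import cv2
t=cv2.imread('pics/top0.png')
a=cv2.resize(t[170:275,150:350],None,fx=4,fy=4,interpolation=cv2.INTER_CUBIC)
cv2.imwrite('pics/topcrop.png',a)
s=cv2.imread('pics/scene0.png')
cv2.imwrite('pics/scenecrop.png',cv2.resize(s[180:300,190:350],None,fx=4.8,fy=4.8,interpolation=cv2.INTER_CUBIC))
```

```text
(no output)
```

View pics/topcrop.png

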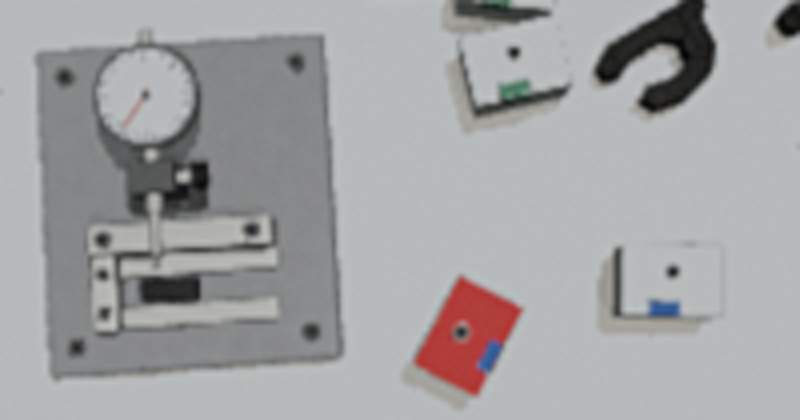

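View pics/scenecrop.png

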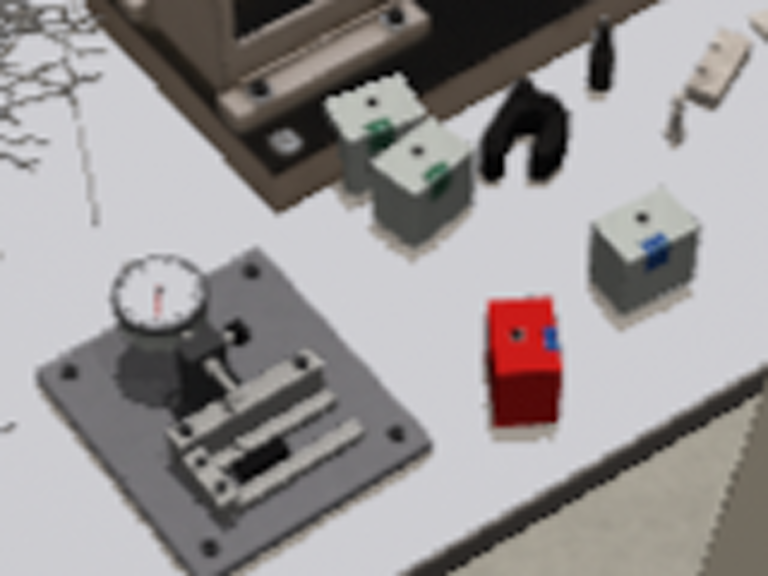

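```bash
cat > h.py <<'E'
import numpy as np,cv2
def load(n): return dict(np.load(n))
def world(c,u,v,d):
    p=np.stack([(u-c['cx'])/c['fx']*d,(v-c['cy'])/c['fy']*d,d],-1)
    return (p-c['t'])@c['R']
def cloud(c):
    v,u=np.mgrid[0:420,0:560].astype(float); return world(c,u,v,c['depth'].astype(float))
def ray(c,uv,z):
    uv=np.atleast_2d(np.asarray(uv,float))
    k=np.stack([(uv[:,0]-c['cx'])/c['fx'],(uv[:,1]-c['cy'])/c['fy'],np.ones(len(uv))],-1)
    d=k@c['R']; o=-c['t']@c['R']
    return o+d*((z-o[2])/d[:,2])[:,None]
def rect(P):
    r=cv2.minAreaRect((P[:,:2]*1000).astype(np.float32)); return r
E
python3 - <<'E'
from h import *
for n in ['top','scene']:
    c=load(n+'0.npz');W=cloud(c);im=c['img'].astype(int);hsv=cv2.cvtColor(c['img'],cv2.COLOR_BGR2HSV)
    blue=((hsv[...,0]>100)&(hsv[...,0]<130)&(hsv[...,1]>110)&(hsv[...,2]>70)).astype(np.uint8)
    k,l,s,ce=cv2.connectedComponentsWithStats(blue)
    for i in range(1,k):
        if s[i,4]>4 and 160<ce[i][0]<350 and 170<ce[i][1]<280: print(n,'blue',ce[i],s[i,4],ray(c,ce[i],0.05).round(4), np.median(W[l==i],0).round(4))
    # table
    x0=W[...,0];y0=W[...,1];z=W[...,2]
    m=(x0>.3)&(x0<.55)&(y0>-.35)&(y0<.3)
    print('table z',np.median(z[m&(abs(z)<.015)]))
    for zl,zh,nm in [(.042,.058,'blanktop'),]:
        mm=(m&(z>zl)&(z<zh)).astype(np.uint8)
        k,l,s,ce=cv2.connectedComponentsWithStats(mm)
        for i in range(1,k):
            if s[i,4]>50: 
                P=W[l==i]; print(n,nm,ce[i].round(1),s[i,4],P.mean(0).round(4),rect(P))
E
```

```text
top blue [315.5 247. ] 18 [[ 0.4268 -0.174   0.05  ]] [ 0.4268 -0.1741  0.05  ]
top blue [272.0625 258.6875] 16 [[ 0.4056 -0.0874  0.05  ]] [ 0.405  -0.0873  0.0506]
table z 5.298986236832916e-05
top blanktop [277.9 190.5] 204 [ 0.5415 -0.1021  0.0496] ((540.5036010742188, -104.45234680175781), (18.699161529541016, 51.92110061645508), 1.8647528886795044)
top blanktop [210.4 227.5] 59 [0.47   0.0342 0.0437] ((470.88543701171875, 35.996788024902344), (30.006086349487305, 12.092549324035645), 89.5887680053711)
top blanktop [316.9 240.1] 456 [ 0.4405 -0.1773  0.0501] ((440.66754150390625, -177.70555114746094), (48.45550537109375, 36.055816650390625), 88.1712875366211)
top blanktop [266.3 254.2] 464 [ 0.4147 -0.0763  0.05  ] ((414.87677001953125, -76.1058578491211), (36.1356201171875, 49.44899368286133), 61.9799690246582)
scene blue [325.91666667 230.91666667] 12 [[ 0.4275 -0.171   0.05  ]] [ 0.4267 -0.1701  0.0517]
scene blue [304.5 250.5] 8 [[ 0.406  -0.0851  0.05  ]] [ 0.4052 -0.0843  0.0513]
table z 0.0014087022006581402
scene blanktop [279.3 215.7] 100 [ 0.5415 -0.0977  0.0499] ((541.255859375, -101.78173828125), (17.459598541259766, 51.84816360473633), 0.6007005572319031)
scene blanktop [323.6 227.1] 240 [ 0.4412 -0.1735  0.0506] ((442.36102294921875, -174.5788116455078), (53.365150451660156, 40.11406707763672), 88.57081604003906)
scene blanktop [298.2 250.3] 251 [ 0.4152 -0.0718  0.0506] ((417.39093017578125, -73.3812255859375), (35.86597442626953, 53.27739715576172), 61.66411209106445)
scene blanktop [239.7 262.7] 133 [0.4695 0.0717 0.0443] ((469.6717224121094, 70.62850952148438), (16.47913360595703, 89.31620025634766), 3.919954538345337)
```

Run:
```python
from h import *
c=load('top0.npz');W=cloud(c);x,y,z=W[...,0],W[...,1],W[...,2]
v,u=np.mgrid[0:420,0:560]
R=(u>155)&(u<240)&(v>172)&(v<268)
for a,b in [(.010,.017),(.019,.026),(.031,.037),(.039,.0455)]:
    m=(R&(z>a)&(z<b)).astype(np.uint8)
    k,l,s,ce=cv2.connectedComponentsWithStats(m)
    for i in range(1,k):
        if s[i,4]>12:
            P=W[l==i];print(a,ce[i].round(1),s[i,4],P.mean(0).round(4),rect(P))
```

```text
0.01 [198.7 221.6] 3897 [0.4852 0.0614 0.0137] ((486.348388671875, 66.60531616210938), (169.90048217773438, 150.22837829589844), 2.790226936340332)
0.01 [184.3 244. ] 45 [0.4392 0.0909 0.0143] ((441.7240295410156, 83.5591812133789), (15.6954345703125, 32.91606521606445), 2.4760982990264893)
0.019 [196.  220.1] 36 [0.4873 0.0659 0.0218] ((489.3092346191406, 67.93257141113281), (12.230040550231934, 20.370779037475586), 0.2245815545320511)
0.019 [182.8 220.9] 16 [0.4862 0.0929 0.0213] ((487.0258483886719, 92.46873474121094), (8.359460830688477, 8.173688888549805), 16.42474365234375)
0.019 [198. 242.] 447 [0.4424 0.0618 0.0222] ((443.2092590332031, 59.89143753051758), (37.36167907714844, 79.76622009277344), 3.18320369720459)
0.031 [175.5 243. ] 106 [0.4409 0.1052 0.034 ] ((440.932861328125, 105.23816680908203), (36.42354965209961, 10.575912475585938), 0.5069948434829712)
0.039 [203.5 228.1] 185 [0.4692 0.0481 0.0419] ((469.28619384765625, 48.11486053466797), (14.225353240966797, 54.35121154785156), 2.908238649368286)
0.039 [179.3 229.8] 102 [0.4667 0.0962 0.0418] ((466.6531066894531, 96.94334411621094), (14.239633560180664, 31.81583023071289), 4.700469017028809)
```

Run:
```python
from workcell import bot
from h import *
o=bot.get_obs();c=bot.camera('wrist');print(c['T_tool_cam'].round(4).tolist(),c['fx'],c['cx'],c['cy'])
cv2.imwrite('pics/w0.png',c['img'])
from scipy.spatial.transform import Rotation as Ro
print(Ro.from_quat(o['tool_rot']).as_matrix().round(4).tolist())
```

```text
[[0.0005, -0.9572, -0.2893, 0.0736], [1.0, 0.0002, 0.001, -0.0016], [-0.0009, -0.2893, 0.9572, -0.1433], [0.0, 0.0, 0.0, 1.0]] 353.24283209479034 279.6878145839479 208.7580822511447
[[0.9611, 0.2761, -0.0005], [0.2761, -0.9611, 0.0018], [0.0, -0.0019, -1.0]]
```

```bash
python3 -m crank '[[[53,-29,0,0,0],[53,-29,0,0,0],[53,-29,0,0,0],[53,-29,0,0,0],[53,-29,0,0,0],[53,-29,0,0,0],[0,0,0,8.9,0],[0,0,0,8.9,0]]]'
cat >> h.py <<'E'
from scipy.spatial.transform import Rotation as Ro
def wrist(bot,name):
    o=bot.get_obs();c=bot.camera('wrist');cv2.imwrite(f'pics/{name}.png',c['img'])
    T=np.eye(4);T[:3,:3]=Ro.from_quat(o['tool_rot']).as_matrix();T[:3,3]=o['eef_pos']
    M=np.linalg.inv(T@c['T_tool_cam']);c['R']=M[:3,:3];c['t']=M[:3,3]
    np.savez(name+'.npz',**c);return o,c
def pose(o):
    R=Ro.from_quat(o['tool_rot']).as_matrix()
    print('t',round(o['clock'],2),'p',(o['eef_pos']*1000).round(1),'yaw',np.degrees(np.arctan2(R[1,0],R[0,0])).round(2),'z',R[:,2].round(4),'F',o['ft_force'].round(1),'w',round(o['grip_width']*1000,1))
    return R
def go(o,tgt):
    R=Ro.from_quat(o['tool_rot']).as_matrix();print('shift mm',(R.T@(np.asarray(tgt)-o['eef_pos'])*1000).round(1))
E
python3 - <<'E'
from workcell import bot
from h import *
o,c=wrist(bot,'w1');pose(o);go(o,[.4406,-.1777,.10])
W=cloud(c);z=W[...,2];print('table',np.median(z[abs(z)<.012]))
m=((z>.043)&(z<.057)).astype(np.uint8);k,l,s,ce=cv2.connectedComponentsWithStats(m)
for i in range(1,k):
    if s[i,4]>60: P=W[l==i];print(ce[i].round(1),s[i,4],P.mean(0).round(4),rect(P))
E
```

```text
clock: 1.15
eef_pos: [0.4036, -0.2174, 0.2282]
tool_rot: [1.0, -0.021, -0.001, -0.001]
ft_force: [-0.5, -0.8, 0.1]
grip_width: 0.0856
t 1.15 p [ 403.6 -217.4  228.2] yaw -2.38 z [-0.0014  0.003  -1.    ] F [-0.5 -0.8  0.1] w 85.6
shift mm [ 35.5 -40.8 128.3]
table 0.0005103867203906261
[131.3  17.2] 2264 [ 0.5476 -0.1004  0.0503] ((550.5534057617188, -100.99215698242188), (31.138826370239258, 51.21065139770508), 10.289708137512207)
[  3.1 120.4] 69 [0.4708 0.0309 0.0444] ((470.7447204589844, 31.042951583862305), (9.149611473083496, 9.725757598876953), 87.75077056884766)
[233.6 142.9] 2274 [ 0.443  -0.1759  0.0505] ((442.4757995605469, -175.54673767089844), (50.2481803894043, 35.67346954345703), 87.62370300292969)
[127.4 175.1] 2236 [ 0.4174 -0.0753  0.0502] ((416.3222961425781, -74.11326599121094), (36.73575210571289, 50.81256103515625), 61.30905532836914)
[529.7 305.4] 179 [ 0.2667 -0.4666  0.0533] ((266.869873046875, -459.0257568359375), (89.45404815673828, 6.44223165512085), 87.57066345214844)
[457.8 309.2] 71 [ 0.2652 -0.3933  0.0534] ((265.5703125, -397.8226318359375), (3.309100866317749, 30.1794376373291), 6.134189128875732)
[301.3 318.8] 1202 [ 0.2579 -0.2323  0.0501] ((259.4743347167969, -232.28713989257812), (6.856978416442871, 172.39935302734375), 1.4626333713531494)
```

View pics/w1.png

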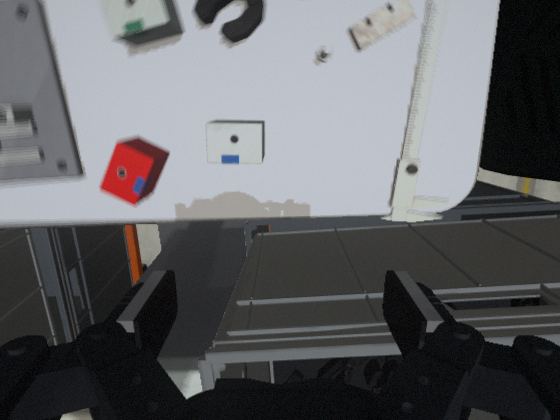

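```bash
python3 -m crank '[[[18,-20,50,0,0],[18,-20,50,0,0],[0,0,28,0,0],[0,0,0,0,0]]]' >/dev/null
python3 - <<'E'
from workcell import bot
from h import *
o,c=wrist(bot,'w2');pose(o);go(o,[.4415,-.176,.02])
W=cloud(c);z=W[...,2];print('table',np.median(z[abs(z)<.012]))
m=((z>.043)&(z<.057)).astype(np.uint8);k,l,s,ce=cv2.connectedComponentsWithStats(m)
for i in range(1,k):
    if s[i,4]>60: P=W[l==i];print(ce[i].round(1),s[i,4],P.mean(0).round(4),rect(P))
E
```

```text
t 1.7 p [ 443.  -178.7   97.6] yaw -2.2 z [ 0.0012  0.0015 -1.    ] F [-0.3  0.2 -0.4] w 85.6
shift mm [-1.7 -2.5 77.6]
table 0.0005352262943370791
[114.2  34.3] 7444 [ 0.5509 -0.1002  0.0505] ((553.1790161132812, -100.15959930419922), (36.35200881958008, 51.283592224121094), 11.508196830749512)
[276.7 233.4] 5314 [ 0.4437 -0.1757  0.0504] ((442.1612548828125, -175.62017822265625), (50.055992126464844, 36.77471923828125), 87.72494506835938)
[109.4 273.7] 4240 [ 0.4216 -0.0746  0.0501] ((416.31463623046875, -73.94772338867188), (36.3012580871582, 51.71356964111328), 61.42655944824219)
```

View pics/w2.png

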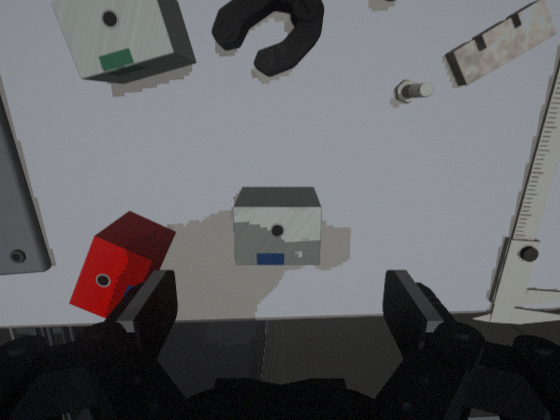

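```bash
python3 -m crank '[[[-1,-3,38,0,0],[0,0,40,0,0],[0,0,0,0,0]]]' 
python3 -c "
from workcell import bot
from h import *
o=bot.get_obs();pose(o);go(o,[.4420,-.1758,.02])"
```

```text
clock: 2.12
eef_pos: [0.4483, -0.1794, 0.0253]
tool_rot: [1.0, -0.019, 0.007, 0.002]
ft_force: [-0.3, 0.5, -0.1]
grip_width: 0.0853
t 2.12 p [ 448.3 -179.4   25.3] yaw -2.21 z [ 0.0145 -0.0038 -0.9999] F [-0.3  0.5 -0.1] w 85.3
shift mm [-6.6 -3.3  5.2]
```

```bash
python3 -m crank '[[[-5,-3,4,0,0],[0,0,0,0,0]]]' >/dev/null
python3 -c "
from workcell import bot
from h import *
o=bot.get_obs();pose(o);go(o,[.4420,-.1758,.02])"
```

```text
t 2.38 p [ 445.9 -177.6   24.9] yaw -2.23 z [ 0.0202 -0.0061 -0.9998] F [ 0.5  0.  -0.2] w 85.5
shift mm [-4.  -1.7  4.8]
```

```bash
python3 -m crank '[[[-6,-3,6,0,0]]]' >/dev/null
python3 -c "
from workcell import bot
from h import *
for i in range(1):
  o=bot.get_obs();pose(o);go(o,[.4420,-.1758,.02]);print(o['joint_pos'].round(4),o['joint_vel'].round(3))"
```

```text
t 2.5 p [ 442.  -175.2   20.5] yaw -2.23 z [ 0.0249 -0.0079 -0.9997] F [-0.2 -1.1  0.4] w 85.4
shift mm [-0.   0.6  0.6]
[-3.786e-01  3.829e-01 -4.090e-01  7.528e-01  1.800e-03  2.802e+00] [ 0.014 -0.018 -0.216 -0.172  0.     0.014]
```

```bash
python3 -m crank '[[[0,0,0,0,255],[0,0,0,0,255],[0,0,0,0,255],[0,0,0,0,255]]]' >/dev/null
python3 -c "
from workcell import bot
from h import *
o=bot.get_obs();pose(o);print(o['joint_pos'].round(4),o['joint_vel'].round(3))"
```

```text
t 3.0 p [ 441.9 -175.4   21.4] yaw -2.22 z [ 0.0257 -0.009  -0.9996] F [-0.6 -0.3 -0.4] w 49.2
[-3.785e-01  3.808e-01 -4.095e-01  7.532e-01  1.100e-03  2.802e+00] [ 0.     0.001 -0.003  0.     0.    -0.001]
```

Gripped at 49 mm. Lift.

```bash
python3 -m crank '[[[0,0,-20,0,255],[0,0,-40,0,255],[0,0,-40,0,255],[0,0,0,0,255]]]' >/dev/null
python3 - <<'E'
from workcell import bot
from h import *
o,c=wrist(bot,'w3');pose(o);print(o['joint_pos'].round(4))
W=cloud(c);z=W[...,2]
E
```

```text
t 3.5 p [ 436.7 -173.2  120.7] yaw -2.21 z [ 0.0178 -0.0053 -0.9998] F [ 0.1  0.1 -2.2] w 48.8
[-3.7860e-01  2.4950e-01 -2.8700e-01  1.0159e+00  1.6000e-03  2.8017e+00]
```

View pics/w3.png

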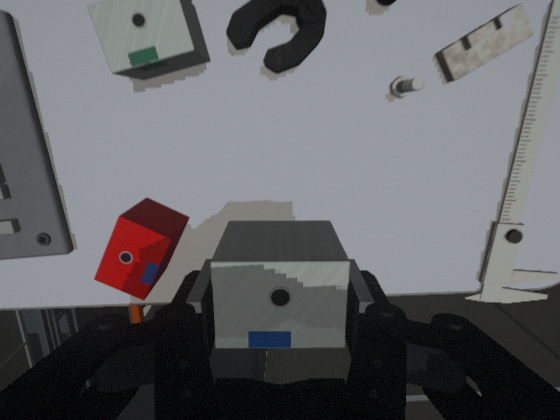

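```bash
python3 -m crank '[[[-10,-40,-10,-1,255],[-17,-52,-10,-1,255],[-17,-52,-10,-1,255],[-17,-52,0,-1,255],[-14,-45,0,-1,255],[0,0,0,0,255]]]' >/dev/null
python3 - <<'E'
from workcell import bot
from h import *
o,c=wrist(bot,'w4');pose(o);print(o['joint_pos'].round(4))
E
```

```text
t 4.3 p [352.8  39.4 137.4] yaw 5.09 z [-0.0091  0.0269 -0.9996] F [ 0.7  0.7 -3. ] w 48.8
[ 0.0877  0.0328 -0.4988  1.0459  0.0275  3.1404]
```

View pics/w4.png

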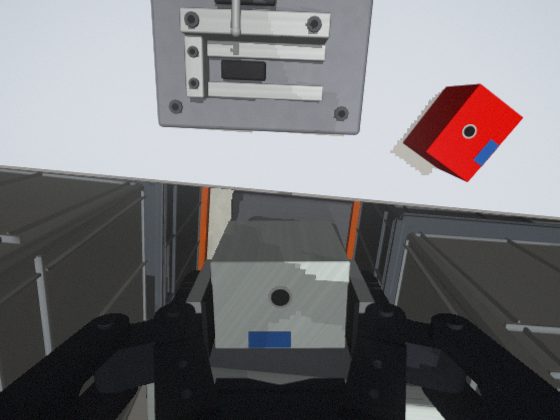

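```bash
cat > g.py <<'E'
from h import *
def gauge(c,um=1e9):
    W=cloud(c);x,y,z=W[...,0],W[...,1],W[...,2]
    R=(x>.36)&(x<.6)&(y>-.02)&(y<.16)
    for a,b in [(.010,.017),(.019,.0245),(.031,.037),(.039,.0455)]:
        m=(R&(z>a)&(z<b)).astype(np.uint8)
        k,l,s,ce=cv2.connectedComponentsWithStats(m)
        for i in range(1,k):
            if s[i,4]>60:
                P=W[l==i];r=rect(P);print(a,ce[i].round(0),s[i,4],P.mean(0).round(4),np.round(r[0],1),np.round(r[1],1),round(r[2],2))
def held(c,o):
    W=cloud(c)
    R=Ro.from_quat(o['tool_rot']).as_matrix()
    L=((W-o['eef_pos'])@R)*1000
    m=(abs(L[...,1])<30)&(abs(L[...,0])<35)&(L[...,2]<-20)&(L[...,2]>-40)
    P=L[m]
    g=P[(abs(P[:,1])<20)&(abs(P[:,0])<14)]
    A=np.c_[g[:,0],g[:,1],np.ones(len(g))];f=np.linalg.lstsq(A,g[:,2],rcond=None)[0]
    q=P[abs(P@np.array([-f[0],-f[1],1])-f[2])<2]
    print('top plane (tool) slopes',f.round(4),'rect',cv2.minAreaRect(q[:,:2].astype(np.float32)))
    n=R@np.array([-f[0],-f[1],1]);n/=np.linalg.norm(n);print('world normal',n.round(4))
E
python3 - <<'E'
from g import *
from workcell import bot
c=load('w4.npz');gauge(c);held(c,bot.get_obs())
E
```

```text
0.01 [268.  74.] 16404 [0.4419 0.0604 0.0146] [446.9  67.3] [ 88.2 150.3] 3.0
0.019 [258.   2.] 159 [0.4854 0.0701 0.0219] [485.3  70.7] [ 2.4 22.3] 5.62
0.019 [264.  68.] 3900 [0.4455 0.0628 0.0226] [444.7  62.5] [37.9 80.7] 3.37
0.031 [195.  64.] 1112 [0.4433 0.1068 0.0346] [442.4  98.1] [38.1 32.5] 2.98
0.031 [261.  37.] 85 [0.463  0.065  0.0339] [463.   64.3] [ 0.4 34.8] 2.95
0.039 [206.  21.] 1262 [0.4679 0.0988 0.0427] [468.2  99.5] [14.6 31.4] 2.12
0.039 [284.  24.] 2276 [0.4703 0.0514 0.0427] [470.6  50.9] [14.4 54.9] 2.99
top plane (tool) slopes [ 2.92000e-02  7.50000e-03 -2.91353e+01] rect ((0.8359031677246094, -0.34588050842285156), (37.154029846191406, 59.2110595703125), 0.28208500146865845)
world normal [-0.0383  0.0316 -0.9988]
```

```bash
python3 -m crank '[[[10,30,0,1,255],[16,48,0,1,255],[16,48,0,1,255],[16,48,10,1,255],[14,42,20,0,255],[0,0,0,0,255]]]' >/dev/null
python3 - <<'E'
from workcell import bot
from g import *
o,c=wrist(bot,'w5');pose(o);print(o['joint_pos'].round(4));held(c,o);go(o,[.442,-.176,.021])
E
```

```text
t 5.1 p [ 438.7 -185.2   94.4] yaw 0.43 z [-0.0118  0.0246 -0.9996] F [-0.4  0.2 -2.2] w 48.9
[-0.4109  0.3179 -0.269   1.0046  0.0178  2.7231]
top plane (tool) slopes [ 2.82000e-02  7.40000e-03 -2.92157e+01] rect ((1.0470199584960938, -0.2390155792236328), (37.36750793457031, 59.587650299072266), 0.25904178619384766)
world normal [-0.04    0.0318 -0.9987]
shift mm [ 4.2 -7.4 73.6]
```

```bash
python3 -m crank '[[[4,-7,35,0,255],[2,-2,30,0,255],[0,0,0,0,255]]]' >/dev/null
python3 - <<'E'
from workcell import bot
from g import *
o=bot.get_obs();pose(o);go(o,[.442,-.176,.021])
E
```

```text
t 5.53 p [ 443.  -173.2   28.7] yaw 0.39 z [-0.0124  0.0254 -0.9996] F [-0.3  0.3 -1.7] w 49.0
shift mm [-0.9  2.9  7.7]
```

```bash
python3 -m crank '[[[0,0,7,0,255],[0,0,3,0,255]]]' >/dev/null
python3 - <<'E'
from workcell import bot
from g import *
o=bot.get_obs();pose(o)
E
```

```text
t 5.78 p [ 444.  -173.2   22.2] yaw 0.41 z [-0.0096  0.0237 -0.9997] F [-9.1  3.5 24.2] w 48.9
```

```bash
python3 -m crank '[[[0,0,0,0,0],[0,0,0,0,0],[0,0,0,0,0],[0,0,-40,0,0],[0,0,-50,0,0],[0,0,-30,0,0]]]' >/dev/null
python3 - <<'E'
from workcell import bot
from g import *
o=bot.get_obs();pose(o);print(o['joint_pos'].round(4))
E
```

```text
t 6.53 p [ 445.2 -176.   146.3] yaw 0.42 z [-0.0087  0.0234 -0.9997] F [1.  0.1 0. ] w 85.2
[-0.3881  0.268  -0.1883  1.1315  0.0184  2.7461]
```

```bash
python3 -m crank '[[[0,0,0,10.6,0],[0,0,0,10.6,0],[0,0,0,10.6,0],[0,0,0,10.6,0],[0,0,0,10.6,0],[0,0,0,10.6,0],[0,0,0,10.6,0],[0,0,0,10.6,0],[0,0,0,10.6,0],[0,0,0,10.6,0],[0,0,0,10.6,0],[0,0,0,10.6,0]]]' >/dev/null
python3 - <<'E'
from workcell import bot
from g import *
o=bot.get_obs();pose(o);print(o['joint_pos'].round(4))
E
```

```text
t 8.03 p [  68.  -398.6  153.3] yaw -91.64 z [ 0.271   0.268  -0.9245] F [ 0.5 -0.6 -0.2] w 85.5
[-1.6004  0.3295 -0.1582  1.373   0.266   3.1406]
```

```bash
python3 - <<'E'
from workcell import bot
o=bot.get_obs();print(o['joint_pos'].tolist(),o['eef_pos'].tolist(),o['tool_rot'].tolist())
E
cat > fk.py <<'E'
import numpy as np
from scipy.spatial.transform import Rotation as Ro
def Rfull(q):
    # tool x fwd.. check: base Ry(phi) with tool z=(1,0,0) dir at phi=0
    return Ro.from_euler('z',q[0])*Ro.from_euler('y',q[1]-q[2]+q[3])
E
python3 - <<'E'
import numpy as np
from scipy.spatial.transform import Rotation as Ro
D=[([-1.291,.241,.005,1.335,0,1.571],[137.9,-479.9,230.4]),
([-.3786,.3829,-.4090,.7528,.0018,2.802],[442,-175.2,20.5]),
([-.3785,.3808,-.4095,.7532,.0011,2.802],[441.9,-175.4,21.4]),
([-.3786,.2495,-.2870,1.0159,.0016,2.8017],[436.7,-173.2,120.7]),
([.0877,.0328,-.4988,1.0459,.0275,3.1404],[352.8,39.4,137.4]),
([-.4109,.3179,-.2690,1.0046,.0178,2.7231],[438.7,-185.2,94.4]),
([-.3881,.2680,-.1883,1.1315,.0184,2.7461],[445.2,-176.,146.3]),
([-1.6004,.3295,-.1582,1.3730,.266,3.1406],[68,-398.6,153.3])]
from scipy.optimize import least_squares
def fk(p,q,s5=1):
    a1,h,L2,b2,L3,b3,d5,L4=p
    j1,j2,j3,j4,j5,j6=q
    f=j2-j3;
    u=lambda a:np.array([np.cos(a),0,-np.sin(a)])  # dir pitched down by a
    n=lambda a:np.array([np.sin(a),0,np.cos(a)])
    x=np.array([a1,0,h])+L2*n(j2)+b2*u(j2)+L3*u(f)+b3*n(f)
    Rr=Ro.from_euler('y',f+j4)*Ro.from_euler('z',s5*j5)
    x=x+d5*u(f+j4)+Rr.apply([L4,0,0])
    return Ro.from_euler('z',j1).apply(x)
for s in (1,-1):
    r=least_squares(lambda p:np.concatenate([fk(p,q,s)-np.array(x) for q,x in D]),[0,200,300,0,300,0,50,150])
    print(s,r.x.round(1),np.abs(r.fun).reshape(-1,3).max(1).round(1))
    q=D[-1][0];print((Ro.from_euler('z',q[0])*Ro.from_euler('y',q[1]-q[2]+q[3])*Ro.from_euler('z',s*q[4])).apply([1,0,0]))
E
```

```text
[-1.600405254040772, 0.3295356774920854, -0.1582337439902809, 1.3730038823654986, 0.26603034881419574, 3.140592921071556] [0.06802130137462412, -0.3985775281868858, 0.15333101690305714] [-0.6697741995941683, 0.7167099456849105, 0.005495438025889325, 0.19416275511855383]
1 [4.000e-01 2.392e+02 4.923e+02 6.000e-01 3.899e+02 8.800e+00 1.004e+02
 3.035e+02] [0.3 0.1 0.1 0.2 0.1 0.1 0.3 0.2]
[ 0.27092274  0.2679045  -0.92456911]
-1 [   9.7  227.6  490.3  -20.6  400.2   15.1  688.9 -295.4] [ 6.   2.1  2.   2.2  2.4  3.   3.4 16.2]
[-0.25459536  0.28346632 -0.92456911]
```

```bash
cat > fk.py <<'E'
import numpy as np
from scipy.spatial.transform import Rotation as Ro
from scipy.optimize import least_squares
P=np.array([.4,239.2,492.3,.6,389.9,8.8,100.4,303.5])/1000
lo=np.array([-2.72,-1.05,-1.09,-1.99,-1.42,-3.1405]);hi=np.array([2.72,1.87,1.28,2.15,1.44,3.1405])
def u(a):return np.array([np.cos(a),0,-np.sin(a)])
def n(a):return np.array([np.sin(a),0,np.cos(a)])
C=None
def fk(q):
    a1,h,L2,b2,L3,b3,d5,L4=P
    f=q[1]-q[2]
    x=np.array([a1,0,h])+L2*n(q[1])+b2*u(q[1])+L3*u(f)+b3*n(f)
    Rr=Ro.from_euler('y',f+q[3])*Ro.from_euler('z',q[4])
    x=x+d5*u(f+q[3])+Rr.apply([L4,0,0])
    z=Ro.from_euler('z',q[0])
    R=z*Rr*Ro.from_euler('x',q[5])
    if C is not None:R=R*C
    return z.apply(x),R
q8=[-1.600405254040772, 0.3295356774920854, -0.1582337439902809, 1.3730038823654986, 0.26603034881419574, 3.140592921071556]
C=fk(q8)[1].inv()*Ro.from_quat([-0.6697741995941683, 0.7167099456849105, 0.005495438025889325, 0.19416275511855383])
def ik(q,p,R,w=1.):
    def f(x):
        pp,RR=fk(x);return np.r_[w*(pp-p),(RR*R.inv()).as_rotvec()]
    return least_squares(f,np.clip(q,lo+1e-6,hi-1e-6),bounds=(lo,hi)).x
def row(q,r,w=1.):
    p,R=fk(q);return ik(q,p+R.apply(np.array(r[:3])/1000),R*Ro.from_euler('z',r[3],degrees=True),w)
def show(q):
    p,R=fk(q);m=R.as_matrix();print((p*1000).round(0),'yaw',np.degrees(np.arctan2(m[1,0],m[0,0])).round(1),'z',m[:,2].round(3),'q',q.round(3))
E
python3 - <<'E'
from fk import *
q0=np.array([-1.291,.241,.005,1.335,0,1.571]);p,R=fk(q0);print(C.as_quat(),R.as_quat())
for w in (.5,1,2,3,5,10):
    q=np.array([-.3881,.2680,-.1883,1.1315,.0184,2.7461])
    for i in range(12):q=row(q,[0,0,0,10.6],w)
    print(w);show(q)
E
```

```text
[ 1.66533454e-16 -7.07106781e-01  6.93889390e-17 -7.07106781e-01] [-9.90244392e-01 -1.39341431e-01  1.42105967e-05  1.00840233e-04]
0.5
[-208. -341.  146.] yaw -121.9 z [ 0.04   0.037 -0.998] q [-2.129  0.147 -0.346  1.131  0.014  3.14 ]
1
[-102. -379.  146.] yaw -109.8 z [ 0.152  0.104 -0.983] q [-1.918  0.21  -0.284  1.228  0.108  3.14 ]
2
[ 147. -378.  146.] yaw -82.7 z [ 0.28   0.372 -0.885] q [-1.445  0.389 -0.131  1.411  0.331  3.14 ]
3
[ 292. -319.  146.] yaw -66.0 z [ 0.245  0.565 -0.788] q [-1.153  0.517 -0.023  1.517  0.47   3.14 ]
5
[ 389. -242.  146.] yaw -53.0 z [ 0.156  0.698 -0.699] q [-0.926  0.621  0.068  1.604  0.575  3.14 ]
10
[ 431. -194.  146.] yaw -46.3 z [ 0.093  0.754 -0.65 ] q [-0.81   0.675  0.118  1.651  0.628  3.14 ]
```

```bash
cat > plan.py <<'E'
from fk import *
import sys
rng=np.random.default_rng(0)
w=1.6
q=np.array([-.3881,.2680,-.1883,1.1315,.0184,2.7461])
for i in range(12):q=row(q,[0,0,0,10.6],w)
show(q)
def tilt(q):
    z=fk(q)[1].as_matrix()[:,2];return np.arccos(-z[2])
# B: from current pose, greedy
q=np.array(q8)
for i in range(6):
    best=None
    for k in range(60):
        r=list(rng.uniform(-1,1,3)*36)+[rng.choice([-10.6,0,10.6])]
        x=row(q,r,w)
        if best is None or tilt(x)<best[0]: best=(tilt(x),r,x)
    q=best[2];print(best[0],np.round(best[1],0));show(q)
E
python3 plan.py
python3 - <<'E'
from fk import *
w=1.6
# A: position at azimuth a, tilt as now, j6 near -3.14
z=fk(np.array(q8))[1].as_matrix()[:,2]
for a in (-60,-80,-40,-20):
  for rad in (.35,.5):
    az=np.radians(a)
    # find q with j6 ~ -2.9, tool z = z, TCP at rad,az,.25
    def f(x):
        p,R=fk(x);return np.r_[p-[rad*np.cos(az),rad*np.sin(az),.25],R.as_matrix()[:,2]-z,.1*(x[5]+3.1)]
    q=least_squares(f,[az,.3,-.2,1.3,0,-3.0],bounds=(lo,hi)).x
    print(a,rad);show(q)
    for i in range(14):
        q=row(q,[0,0,0,-10.6],w)
        if i>8: show(q)
E
```

```text
[  56. -392.  146.] yaw -92.7 z [ 0.258  0.26  -0.931] q [-1.619  0.318 -0.19   1.347  0.248  3.14 ]
0.3909663055741315 [  7. -12.  -8. -11.]
[  77. -408.  161.] yaw -81.1 z [ 0.271  0.268 -0.925] q [-1.582  0.339 -0.121  1.396  0.271  2.974]
0.3909663028005895 [ 21.  22. -13.   0.]
[  56. -433.  162.] yaw -81.1 z [ 0.271  0.268 -0.925] q [-1.621  0.388 -0.047  1.431  0.26   2.935]
0.39096629920901366 [ -5.   1. -22. -11.]
[  49. -435.  183.] yaw -70.9 z [ 0.271  0.268 -0.925] q [-1.636  0.376 -0.007  1.487  0.256  2.735]
0.3909662967194391 [ -2.  23. -24.   0.]
[  21. -445.  197.] yaw -70.9 z [ 0.271  0.268 -0.925] q [-1.688  0.393  0.057  1.546  0.24   2.685]
0.39096629487572243 [24. -0. -5.  0.]
[  27. -468.  197.] yaw -70.9 z [ 0.271  0.268 -0.925] q [-1.671  0.436  0.124  1.566  0.245  2.701]
0.39096629134733374 [-23.  -1. -27.   0.]
[  14. -453.  227.] yaw -70.9 z [ 0.271  0.268 -0.925] q [-1.698  0.396  0.138  1.628  0.237  2.674]
-60 0.35
[ 175. -303.  250.] yaw -78.7 z [ 0.271  0.268 -0.925] q [-1.334  0.079 -0.206  1.496  0.332 -3.1  ]
[388.  11. 250.] yaw 2.8 z [ 0.168 -0.
[... 3914 characters left out ...]
  -3.14 ]
[156. 253. 250.] yaw 83.2 z [ 0.41  -0.064 -0.91 ] q [ 1.454 -0.212 -0.478  1.322 -0.428 -3.14 ]
-20 0.5
[ 470. -171.  250.] yaw -35.3 z [ 0.271  0.268 -0.925] q [-0.577  0.152 -0.117  1.215  0.382 -3.1  ]
[419. 249. 250.] yaw 41.1 z [ 0.344 -0.083 -0.935] q [ 0.718  0.036 -0.244  1.076 -0.293 -3.14 ]
[385. 279. 250.] yaw 48.5 z [ 0.356 -0.117 -0.927] q [ 0.848  0.052 -0.231  1.131 -0.351 -3.14 ]
[349. 303. 250.] yaw 55.8 z [ 0.37  -0.149 -0.917] q [ 0.974  0.071 -0.216  1.193 -0.4   -3.14 ]
[310. 323. 250.] yaw 62.8 z [ 0.386 -0.18  -0.905] q [ 1.098  0.093 -0.2    1.26  -0.439 -3.14 ]
[270. 338. 250.] yaw 69.8 z [ 0.404 -0.207 -0.891] q [ 1.218  0.117 -0.185  1.331 -0.468 -3.14 ]
```

```bash
python3 - <<'E'
from h import *
for n in('top','scene'):
    W=cloud(load(n+'0.npz')).reshape(-1,3)
    for zl,zh in ((.1,.2),(.2,.35),(.35,.6)):
        m=(W[:,2]>zl)&(W[:,2]<zh)&(abs(W[:,1])<.6)&(W[:,0]>.3)&(W[:,0]<.9)
        Q=W[m]
        for a in np.arange(-.6,.6,.1):
            k=(Q[:,1]>a)&(Q[:,1]<a+.1)
            if k.sum()>5: print(n,zl,round(a,1),'min x',np.percentile(Q[k,0],2).round(3),k.sum())
E
python3 - <<'E'
from fk import *
z=fk(np.array(q8))[1].as_matrix()[:,2]
for w in (1.6,1.75):
 for a,rad,h in ((-85,.5,.25),(-90,.5,.25),(-90,.4,.25),(-88,.45,.2)):
    az=np.radians(a)
    def f(x):
        p,R=fk(x);return np.r_[p-[rad*np.cos(az),rad*np.sin(az),h],R.as_matrix()[:,2]-z,.1*(x[5]+3.1)]
    q=least_squares(f,[az,.3,-.2,1.3,0,-3.0],bounds=(lo,hi)).x
    print(a,rad,w);show(q)
    for i in range(11):
        q=row(q,[0,0,0,-10.6],w)
        if i>6: show(q)
E
```

```text
top 0.1 -0.4 min x 0.704 7
top 0.1 -0.3 min x 0.669 1047
top 0.1 -0.2 min x 0.661 663
top 0.1 -0.1 min x 0.658 492
top 0.1 -0.0 min x 0.658 249
top 0.1 0.1 min x 0.656 4881
top 0.1 0.2 min x 0.305 5734
top 0.1 0.3 min x 0.302 3380
top 0.1 0.4 min x 0.305 239
top 0.2 -0.4 min x 0.672 263
top 0.2 -0.3 min x 0.667 1477
top 0.2 -0.2 min x 0.662 2453
top 0.2 -0.1 min x 0.658 1522
top 0.2 0.2 min x 0.765 11
top 0.35 -0.4 min x 0.672 834
top 0.35 -0.3 min x 0.667 5013
top 0.35 -0.2 min x 0.662 3944
top 0.35 -0.1 min x 0.658 1271
scene 0.1 -0.3 min x 0.671 599
scene 0.1 -0.2 min x 0.663 708
scene 0.1 -0.1 min x 0.659 491
scene 0.1 -0.0 min x 0.672 89
scene 0.1 0.1 min x 0.644 1659
scene 0.1 0.2 min x 0.304 2854
scene 0.1 0.3 min x 0.301 1913
scene 0.1 0.4 min x 0.301 1291
scene 0.1 0.5 min x 0.301 987
scene 0.2 -0.4 min x 0.671 110
scene 0.2 -0.3 min x 0.667 837
scene 0.2 -0.2 min x 0.663 1691
scene 0.2 -0.1 min x 0.658 977
scene 0.2 0.2 min x 0.766 19
scene 0.2 0.4 min x 0.493 30
scene 0.2 0.5 min x 0.488 186
scene 0.35 -0.6 min x 0.779 128
scene 0.35 -0.5 min x 0.778 208
scene 0.35 -0.4 mi
[... 3606 characters left out ...]
yaw -31.4 z [-0.026  0.025 -0.999] q [-0.546  0.102 -0.114  1.39   0.008 -3.14 ]
[ 377. -177.  250.] yaw -24.0 z [-0.043 -0.011 -0.999] q [-0.418  0.095 -0.122  1.388 -0.028 -3.14 ]
-88 0.45 1.75
[  16. -450.  200.] yaw -99.6 z [ 0.271  0.268 -0.925] q [-1.695  0.402  0.078  1.56   0.238 -3.1  ]
[ 334. -330.  200.] yaw -47.0 z [ 0.012  0.078 -0.997] q [-0.82   0.236 -0.085  1.298  0.062 -3.14 ]
[ 363. -296.  200.] yaw -40.2 z [-0.013  0.045 -0.999] q [-0.701  0.225 -0.097  1.286  0.026 -3.14 ]
[ 387. -259.  200.] yaw -33.4 z [-0.035  0.009 -0.999] q [-0.581  0.218 -0.107  1.28  -0.011 -3.14 ]
[ 407. -219.  200.] yaw -26.5 z [-0.055 -0.027 -0.998] q [-0.461  0.213 -0.115  1.281 -0.048 -3.14 ]
```

```bash
cat > st.py <<'E'
from workcell import bot
from g import *
from fk import fk
o=bot.get_obs();pose(o);print(o['joint_pos'].round(3),'fk',(fk(o['joint_pos'])[0]*1000).round(1))
E
python3 -m crank '[[[0,0,-50,-8,0],[10,0,-50,-10,0],[35,5,0,-10,0],[30,15,0,-10.6,0]]]' >/dev/null; python3 st.py
```

```text
t 8.53 p [  40.9 -502.6  228.2] yaw -54.2 z [ 0.2733  0.2658 -0.9245] F [ 0.  -0.6 -0.7] w 85.4
[-1.643  0.485  0.28   1.665  0.256  2.418] fk [  41.  -502.1  227.5]
```

```bash
R='[0,0,0,-10.6,0]'; python3 -m crank '[[[0,0,0,-10.6,0],[0,0,0,-10.6,0],[0,0,0,-10.6,0],[0,0,0,-10.6,0],[0,0,0,-10.6,0],[0,0,0,-10.6,0],[0,0,0,-10.6,0],[0,0,0,-10.6,0],[0,0,0,-10.6,0],[0,0,0,-10.6,0],[0,0,0,-10.6,0],[0,0,0,-10.6,0]]]' >/dev/null; python3 st.py;  python3 -m crank '[[[0,0,0,-10.6,0],[0,0,0,-10.6,0],[0,0,0,-10.6,0],[0,0,0,-10.6,0],[0,0,0,-10.6,0],[0,0,0,-10.6,0],[0,0,0,-10.6,0],[0,0,0,-10.6,0],[0,0,0,-10.6,0],[0,0,0,-10.6,0],[0,0,0,-10.6,0],[0,0,0,-10.6,0]]]' >/dev/null; python3 st.py
```

```text
t 10.03 p [  40.1 -506.1  224.2] yaw 76.03 z [ 0.2723  0.2668 -0.9245] F [-0.2 -0.   0.7] w 85.7
[-1.643  0.494  0.285  1.662  0.255  0.167] fk [  40.1 -505.6  223.6]
t 11.53 p [  39.4 -507.3  222.4] yaw -158.59 z [ 0.2712  0.2666 -0.9249] F [ 0.8 -0.3 -1.4] w 85.3
[-1.644  0.497  0.286  1.659  0.254 -2.083] fk [  39.5 -506.8  221.8]
```

```bash
python3 -m crank '[[[0,0,0,-10.6,0],[0,0,0,-10.6,0],[0,0,0,-10.6,0],[0,0,0,-10.6,0],[0,0,0,-10.6,0],[0,0,0,-10.6,0],[0,0,0,-10.6,0],[0,0,0,-10.6,0],[0,0,0,-10.6,0],[0,0,0,-10.6,0],[0,0,0,-10.6,0]]]' >/dev/null; python3 st.py
python3 - <<'E'
from workcell import bot
from fk import *
q=bot.get_obs()['joint_pos']
for i in range(6):q=row(q,[0,0,0,-10.6],1.6);show(q)
E
```

```text
t 12.9 p [ 288.7 -448.2  218.4] yaw -62.21 z [ 0.1019  0.1312 -0.9861] F [ 0.8  0.  -0.5] w 85.0
[-1.085  0.365  0.132  1.407  0.152 -3.141] fk [ 288.5 -447.7  217.9]
[ 330. -419.  218.] yaw -55.8 z [ 0.076  0.102 -0.992] q [-0.972  0.346  0.11   1.376  0.12  -3.14 ]
[ 368. -386.  218.] yaw -49.2 z [ 0.051  0.071 -0.996] q [-0.858  0.33   0.09   1.351  0.085 -3.14 ]
[ 402. -349.  218.] yaw -42.6 z [ 0.028  0.039 -0.999] q [-0.742  0.317  0.073  1.333  0.048 -3.14 ]
[ 432. -308.  218.] yaw -35.9 z [ 0.007  0.007 -1.   ] q [-0.626  0.306  0.06   1.322  0.01  -3.14 ]
[ 456. -265.  218.] yaw -29.2 z [-0.012 -0.027 -1.   ] q [-0.509  0.3    0.05   1.319 -0.03  -3.14 ]
[ 475. -218.  218.] yaw -22.5 z [-0.03  -0.062 -0.998] q [-0.391  0.296  0.044  1.323 -0.069 -3.14 ]
```

```bash
python3 -m crank '[[[0,0,0,-10.6,0],[0,0,0,-10.6,0],[0,0,0,-10.6,0],[0,0,0,-10.6,0]]]' >/dev/null; python3 st.py
```

```text
t 13.4 p [ 432.3 -313.3  218. ] yaw -36.2 z [ 0.0081  0.0018 -1.    ] F [ 1.  -0.4 -0.1] w 85.7
[-0.631  0.309  0.063  1.319  0.006 -3.141] fk [ 431.8 -313.   217.5]
```

```bash
python3 -m crank '[[[0,0,0,10.6,0],[0,0,0,10.6,0],[0,0,0,10.6,0],[0,0,0,10.6,0],[0,0,0,10.6,0],[0,0,0,10.6,0],[0,0,0,10.6,0],[0,0,0,10.6,0],[0,0,0,10.6,0],[0,0,0,10.6,0],[0,0,0,10.6,0],[0,0,0,10.6,0]]]' >/dev/null; python3 st.py
python3 - <<'E'
from workcell import bot
from g import *
c=bot.camera('top');cv2.imwrite('pics/top1.png',c['img'][150:280,140:340]);W=cloud(c)
m=((W[...,2]>.043)&(W[...,2]<.056)&(W[...,0]>.37)&(W[...,0]<.58)).astype(np.uint8);k,l,s,ce=cv2.connectedComponentsWithStats(m)
for i in range(1,k):
    if s[i,4]>60: P=W[l==i];print(ce[i].round(1),s[i,4],P.mean(0).round(4),rect(P))
o=bot.get_obs();go(o,[.442,-.176,.15])
E
```

```text
t 14.9 p [ 435.9 -307.6  217.2] yaw -165.03 z [ 0.0075  0.003  -1.    ] F [-0.3 -0.3  0.8] w 85.5
[-0.618  0.31   0.062  1.318  0.007 -0.88 ] fk [ 435.4 -307.3  216.7]
[278.3 185. ] 460 [ 0.5525 -0.103   0.0498] ((556.1285400390625, -101.72126007080078), (44.81326675415039, 50.135005950927734), 12.899457931518555)
[ 66.5 225.7] 162 [0.4784 0.3152 0.05  ] ((480.9641418457031, 322.4200134277344), (92.568603515625, 26.04856300354004), 18.42245864868164)
[315.  239.4] 457 [ 0.442  -0.1735  0.0501] ((442.463623046875, -173.19927978515625), (49.6666374206543, 35.90829849243164), 89.73545837402344)
[266.3 254.1] 464 [ 0.4148 -0.0763  0.0501] ((414.8431396484375, -76.12784576416016), (36.124488830566406, 49.36598587036133), 62.04575729370117)
[ 17.  264.8] 98 [0.404  0.4081 0.0497] ((403.3897399902344, 409.6285095214844), (15.29719352722168, 41.33286666870117), 55.664306640625)
shift mm [-38.9 125.7  67.6]
```

```bash
python3 -m crank '[[[-14,43,25,0,0],[-15,44,25,0,0],[-14,44,25,0,0],[0,0,0,7.6,0],[0,0,0,7.6,0],[0,0,0,0,0]]]' >/dev/null; python3 st.py
python3 - <<'E'
from workcell import bot
from g import *
o,c=wrist(bot,'w6');go(o,[.4438,-.1714,.02]);W=cloud(c)
m=((W[...,2]>.043)&(W[...,2]<.056)&(W[...,0]>.37)&(W[...,0]<.58)).astype(np.uint8);k,l,s,ce=cv2.connectedComponentsWithStats(m)
for i in range(1,k):
    if s[i,4]>60: P=W[l==i];print(ce[i].round(1),s[i,4],P.mean(0).round(4),rect(P))
E
```

```text
t 15.7 p [ 445.1 -166.2  140.1] yaw -179.97 z [ 0.009   0.0018 -1.    ] F [-0.1  0.7  0.1] w 85.4
[-0.361  0.248 -0.232  1.082  0.005 -0.361] fk [ 444.9 -166.2  139.9]
shift mm [  2.4  -5.4 120.1]
[414.5 169.1] 4244 [ 0.4145 -0.0751  0.0504] ((415.7196960449219, -74.23711395263672), (37.5184211730957, 50.084720611572266), 61.42500305175781)
[270.4 208.4] 3738 [ 0.4419 -0.1712  0.0506] ((442.9450988769531, -171.16796875), (36.515541076660156, 49.98127365112305), 0.19643622636795044)
[549.9 244. ] 161 [0.4707 0.0326 0.0446] ((471.15203857421875, 33.163761138916016), (11.96248722076416, 11.546296119689941), 85.20195007324219)
[360.  341.8] 2798 [ 0.5514 -0.1018  0.0503] ((555.5496826171875, -100.14215087890625), (43.47406005859375, 50.086769104003906), 14.040392875671387)
[176.2 367.8] 209 [ 0.5758 -0.2476  0.0505] ((576.3026733398438, -248.3602294921875), (7.214200496673584, 10.727913856506348), 1.0205329656600952)
```

View pics/w6.png

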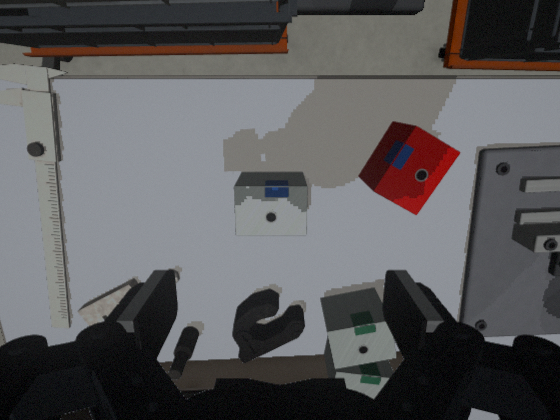

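```bash
python3 -m crank '[[[1,-5,50,0,0],[0,0,45,0,0],[0,0,15,0,0]]]' >/dev/null; python3 st.py
```

```text
t 16.12 p [ 449.1 -173.7   30.5] yaw -179.46 z [ 0.0182 -0.0019 -0.9998] F [0.1 0.1 0.6] w 85.4
[-0.372  0.383 -0.374  0.796  0.005 -0.381] fk [ 449.2 -173.7   30.4]
```

```bash
python3 -m crank '[[[6,3,11,0,0],[1,0,1,0,0]]]' >/dev/null; python3 st.py
```

```text
t 16.38 p [ 441.2 -170.8   16.9] yaw -179.3 z [ 0.0161 -0.0011 -0.9999] F [0.4 0.1 0. ] w 85.4
[-0.373  0.391 -0.408  0.756  0.005 -0.385] fk [ 441.3 -170.9   16.9]
```

```bash
python3 -m crank '[[[-2,0,-4,0,0],[0,0,0,0,255],[0,0,0,0,255],[0,0,0,0,255],[0,0,0,0,255]]]' >/dev/null; python3 st.py; python3 -m crank '[[[0,0,-25,0,255],[0,0,-40,0,255],[0,0,-40,0,255]]]' >/dev/null; python3 st.py
```

```text
t 17.0 p [ 445.7 -171.8   24.1] yaw -179.22 z [ 0.022  -0.0034 -0.9998] F [-0.1  0.3 -3.1] w 48.8
[-0.371  0.384 -0.395  0.77   0.005 -0.384] fk [ 445.7 -171.8   24.1]
t 17.38 p [ 439.  -169.7  126.7] yaw -179.21 z [ 0.0098  0.0014 -1.    ] F [ 0.3 -0.2 -2.6] w 49.2
[-0.372  0.252 -0.266  1.044  0.005 -0.386] fk [ 438.8 -169.6  126.5]
```

Run:
```python
from workcell import bot
from g import *
o,c=wrist(bot,'w7');pose(o);held(c,o)
```

```text
t 17.38 p [ 439.  -169.7  126.7] yaw -179.21 z [ 0.0098  0.0014 -1.    ] F [ 0.3 -0.2 -2.6] w 49.2
top plane (tool) slopes [-1.98000e-02 -3.20000e-03 -2.67274e+01] rect ((1.6391239166259766, 0.11004829406738281), (37.58714294433594, 59.71262741088867), 0.001635102671571076)
world normal [-0.01    0.0044 -0.9999]
```

View pics/w7.png

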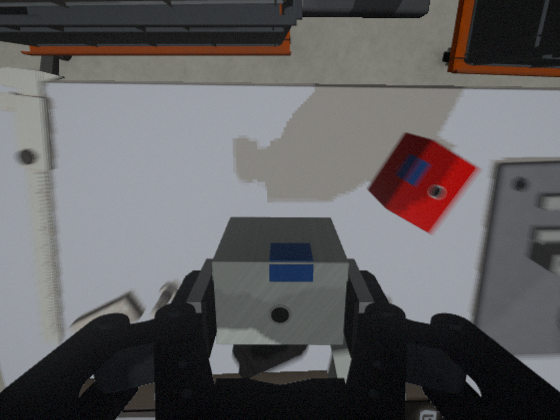

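```bash
python3 -m crank '[[[0,30,0,-0.5,255],[0,50,0,-0.5,255],[0,52,0,-0.5,255],[0,52,0,-0.5,255],[0,30,0,0,255],[0,0,0,0,255]]]' >/dev/null; python3 st.py
python3 - <<'E'
from workcell import bot
from g import *
o=bot.get_obs();go(o,[.4385,.066,.08])
c=bot.camera('top');cv2.imwrite('pics/top2.png',cv2.resize(c['img'][150:280,140:340],None,fx=4,fy=4))
E
```

```text
t 18.18 p [435.8  48.1 131.2] yaw -177.28 z [ 0.0207 -0.0029 -0.9998] F [-0.3 -0.2 -3.2] w 48.9
[ 0.114  0.179 -0.348  1.023 -0.005  0.066] fk [435.7  48.1 131. ]
shift mm [-2.5 18.  51.2]
```

View pics/top2.png

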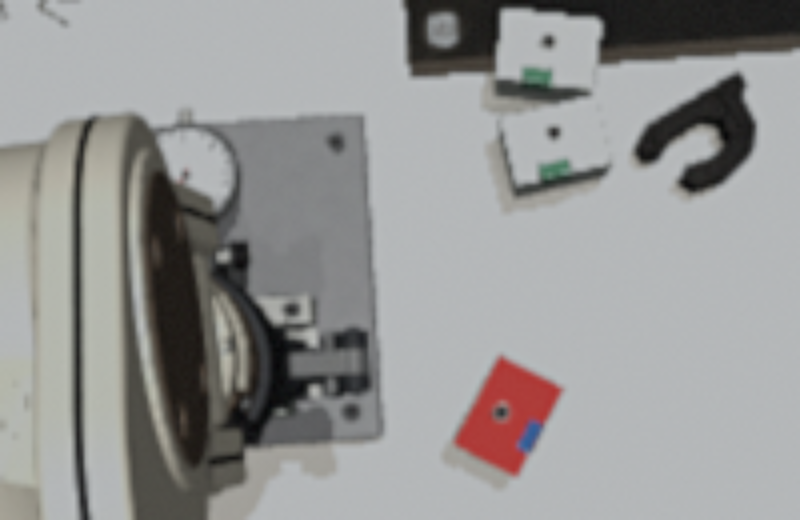

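```bash
python3 -m crank '[[[-2,16,30,-0.3,255],[0,2,25,0,255],[0,0,15,0,255]]]' >/dev/null; python3 st.py;python3 - <<'E'
from workcell import bot
from g import *
o=bot.get_obs();go(o,[.4385,.064,.053])
E
```

```text
t 18.6 p [440.1  63.   60.1] yaw -177.26 z [ 0.0241 -0.0044 -0.9997] F [ 0.1  0.5 -2.3] w 48.6
[ 0.147  0.276 -0.439  0.833 -0.008  0.1  ] fk [440.2  63.   60.1]
shift mm [1.8 1.1 7.1]
```

```bash
python3 -m crank '[[[2,1,7,-0.3,255]]]' >/dev/null; python3 st.py;python3 - <<'E'
from workcell import bot
from g import *
c=bot.camera('scene');cv2.imwrite('pics/s2.png',cv2.resize(c['img'][210:310,180:300],None,fx=6,fy=6,interpolation=cv2.INTER_CUBIC))
E
```

```text
t 18.73 p [437.6  62.7  52. ] yaw -177.04 z [ 0.0222 -0.005  -0.9997] F [ 0.2 -0.3 -2.7] w 49.1
[ 0.148  0.285 -0.453  0.812 -0.008  0.096] fk [437.7  62.7  51.9]
```

View pics/s2.png

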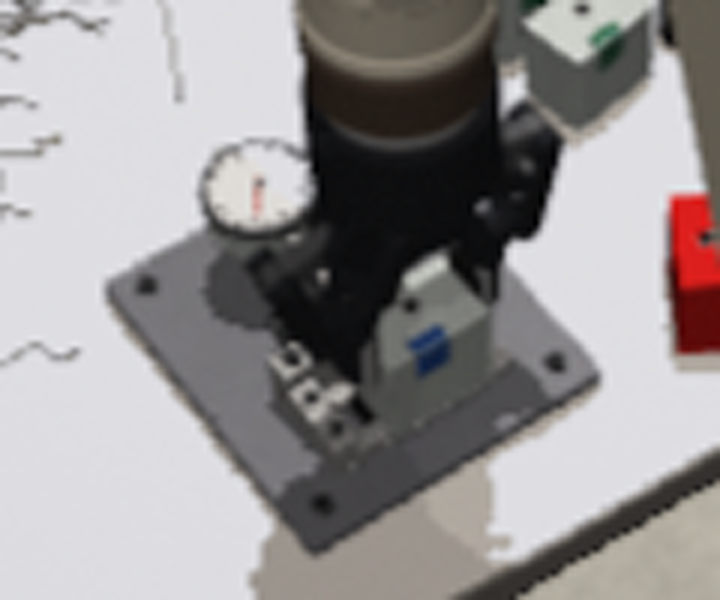

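```bash
python3 -m crank '[[[0,8,0,0,255],[0,3,0,0,255]]]' >/dev/null; python3 st.py; python3 -m crank '[[[0,3,0,0,255]]]' >/dev/null; python3 st.py
```

```text
t 19.02 p [436.7  73.5  52. ] yaw -177.14 z [ 0.0217 -0.005  -0.9998] F [ 0.3  0.2 -2.3] w 49.0
[ 0.173  0.286 -0.451  0.813 -0.009  0.123] fk [436.8  73.5  52. ]
t 19.15 p [436.9  75.6  52.4] yaw -177.15 z [ 0.0227 -0.0084 -0.9997] F [ 1.5 -8.3 -2.8] w 48.7
[ 0.18   0.286 -0.449  0.814 -0.012  0.13 ] fk [437.   75.6  52.4]
```

```bash
python3 -m crank '[[[-5,0,0,0,255],[-2,0,0,0,255]]]' >/dev/null; python3 st.py; python3 -m crank '[[[-3,0,0,0,255]]]' >/dev/null; python3 st.py
```

```text
t 19.4 p [443.1  75.8  52.8] yaw -177.12 z [ 0.021  -0.0093 -0.9997] F [-2.5 -0.7 -2.2] w 49.0
[ 0.178  0.297 -0.432  0.823 -0.013  0.128] fk [443.2  75.8  52.7]
t 19.52 p [444.9  75.9  52.6] yaw -177.11 z [ 0.0183 -0.0094 -0.9998] F [-5.6 -1.9  0.7] w 49.2
[ 0.177  0.302 -0.425  0.827 -0.012  0.127] fk [444.9  75.9  52.6]
```

```bash
python3 -m crank '[[[1,0,4,0,255]]]' >/dev/null; python3 st.py; python3 -m crank '[[[0,0,3,0,255]]]' >/dev/null; python3 st.py
```

```text
t 19.65 p [445.2  75.9  49.1] yaw -177.12 z [ 0.0208 -0.0092 -0.9997] F [ 0.5 -1.8  3.9] w 49.2
[ 0.177  0.306 -0.431  0.815 -0.013  0.127] fk [445.3  75.9  49.1]
t 19.77 p [445.6  75.9  46.6] yaw -177.13 z [ 0.0217 -0.009  -0.9997] F [-3.9 -1.8  7.7] w 48.6
[ 0.177  0.31  -0.434  0.807 -0.013  0.127] fk [445.7  75.9  46.5]
```

```bash
python3 -m crank '[[[0,0,2,0,255]]]' >/dev/null; python3 st.py; python3 -m crank '[[[0,0,3,0,255]]]' >/dev/null; python3 st.py
```

```text
t 19.9 p [445.8  75.9  46.1] yaw -177.13 z [ 0.0224 -0.0087 -0.9997] F [-9.5 -3.3 26.8] w 48.7
[ 0.177  0.311 -0.435  0.805 -0.012  0.127] fk [445.9  75.9  46.1]
t 20.02 p [445.8  75.8  46. ] yaw -177.13 z [ 0.0234 -0.0081 -0.9997] F [-16.1  -5.7  39.2] w 49.1
[ 0.177  0.31  -0.436  0.804 -0.012  0.126] fk [445.9  75.8  46. ]
```

```bash
python3 -m crank '[[[-2,1,2.5,0,255]]]' >/dev/null; python3 st.py
python3 - <<'E'
from workcell import bot
from g import *
o,c=wrist(bot,'w8');held(c,o);pose(bot.get_obs())
c=bot.camera('scene');cv2.imwrite('pics/s3.png',cv2.resize(c['img'][210:310,180:300],None,fx=6,fy=6,interpolation=cv2.INTER_CUBIC))
pose(bot.get_obs())
E
```

```text
t 20.15 p [446.1  76.   46.1] yaw -177.13 z [ 0.0215 -0.0098 -0.9997] F [-16.9  -7.7  30.6] w 49.0
[ 0.178  0.312 -0.433  0.807 -0.013  0.128] fk [446.2  76.   46.1]
top plane (tool) slopes [-2.67000e-02 -4.40000e-03 -2.68032e+01] rect ((1.9522781372070312, -0.0850982666015625), (37.421844482421875, 59.6966438293457), 0.9125534296035767)
world normal [-0.0054 -0.0067 -1.    ]
t 20.2 p [446.1  75.9  46.1] yaw -177.13 z [ 0.0214 -0.0099 -0.9997] F [-14.5  -7.8  31.4] w 48.9
t 20.25 p [446.1  75.9  46.1] yaw -177.13 z [ 0.0215 -0.0098 -0.9997] F [-14.3  -7.6  30.3] w 48.9
```

View pics/s3.png

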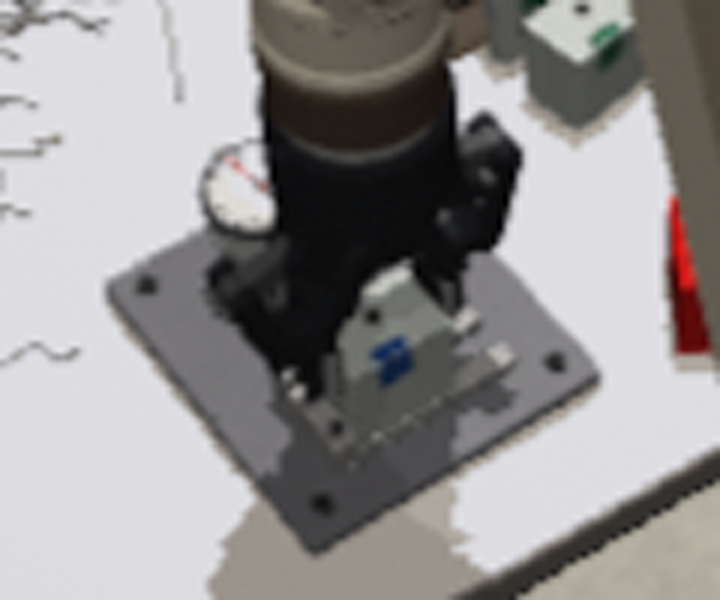

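View pics/w8.png

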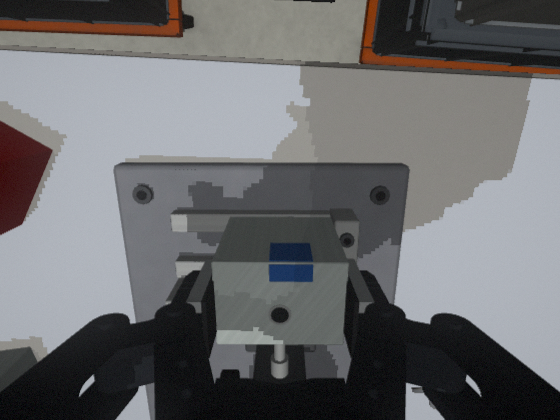

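```bash
python3 -m crank '[[[-4,0.7,2.5,0,255]]]' >/dev/null; python3 st.py;  python3 -m crank '[[[-4,0.7,2.5,0,255]]]' >/dev/null; python3 st.py
python3 - <<'E'
from workcell import bot
from g import *
o,c=wrist(bot,'w9');held(c,o)
E
```

```text
t 20.38 p [446.2  75.9  46.1] yaw -177.12 z [ 0.0155 -0.0108 -0.9998] F [-22.6  -7.   39.6] w 49.0
[ 0.178  0.316 -0.426  0.815 -0.013  0.127] fk [446.2  76.   46.1]
t 20.5 p [446.1  75.9  46.1] yaw -177.11 z [ 0.0095 -0.0119 -0.9999] F [-19.9  -6.1  36.5] w 48.8
[ 0.178  0.32  -0.42   0.824 -0.013  0.127] fk [446.2  76.   46.1]
top plane (tool) slopes [-2.14000e-02 -4.00000e-03 -2.68189e+01] rect ((1.6795825958251953, 0.03569602966308594), (37.47193145751953, 59.56726837158203), 0.7174427509307861)
world normal [-0.0121 -0.009  -0.9999]
```

```bash
python3 -m crank '[[[0,0.3,3.5,0,255]]]' >/dev/null; python3 st.py;  python3 -m crank '[[[0,0.3,3.5,0,255]]]' >/dev/null; python3 st.py; python3 -m crank '[[[-1.5,0.5,3,0,255]]]' >/dev/null; python3 st.py
python3 - <<'E'
from workcell import bot
from g import *
o,c=wrist(bot,'w10');held(c,o)
E
```

```text
t 20.68 p [446.   75.9  46.1] yaw -177.11 z [ 0.0111 -0.0118 -0.9999] F [-9.6 -5.  32.5] w 48.8
[ 0.178  0.319 -0.422  0.821 -0.014  0.127] fk [446.1  76.   46.1]
t 20.8 p [446.1  75.9  46.2] yaw -177.11 z [ 0.0131 -0.0116 -0.9998] F [-14.2  -6.1  32.9] w 48.6
[ 0.178  0.317 -0.424  0.819 -0.014  0.128] fk [446.2  76.   46.1]
t 20.93 p [446.1  76.   46.2] yaw -177.11 z [ 0.0122 -0.012  -0.9999] F [-16.4  -6.3  31.9] w 49.1
[ 0.178  0.318 -0.423  0.82  -0.014  0.128] fk [446.2  76.   46.1]
top plane (tool) slopes [-2.16000e-02 -4.00000e-03 -2.68126e+01] rect ((1.7989463806152344, 0.053691864013671875), (37.73674011230469, 59.48179626464844), 0.6316215991973877)
world normal [-0.0096 -0.0092 -0.9999]
```

```bash
python3 -m crank '[[[0,0,4,0,255],[0,0,4,0,255],[0,0,4,0,255],[0,0,4,0,255]]]' >/dev/null; python3 st.py; python3 -m crank '[[[-2,0.4,3,0,255],[-2,0.4,3,0,255]]]' >/dev/null; python3 st.py
python3 - <<'E'
from workcell import bot
from g import *
o,c=wrist(bot,'w11');held(c,o)
E
```

```text
t 21.48 p [446.1  75.9  46.1] yaw -177.08 z [ 0.0201 -0.0087 -0.9998] F [-14.8  -4.4  37.3] w 48.9
[ 0.177  0.313 -0.431  0.808 -0.012  0.126] fk [446.2  75.9  46. ]
t 21.73 p [446.1  75.9  46.1] yaw -177.07 z [ 0.0161 -0.0093 -0.9998] F [-17.3  -4.7  34.5] w 49.0
[ 0.177  0.315 -0.427  0.814 -0.012  0.125] fk [446.2  75.9  46.1]
top plane (tool) slopes [-2.38000e-02 -4.10000e-03 -2.68163e+01] rect ((1.8095321655273438, 0.016256332397460938), (37.47159194946289, 59.603694915771484), 0.7869334816932678)
world normal [-0.0079 -0.0063 -0.9999]
```

Run:
```python
from workcell import bot
from g import *
c=bot.camera('scene');cv2.imwrite('pics/s4.png',cv2.resize(c['img'][225:295,205:285],None,fx=9,fy=8,interpolation=cv2.INTER_CUBIC))
for i in range(4): bot.camera('top')
pose(bot.get_obs())
```

```text
t 22.02 p [446.1  75.9  46.1] yaw -177.07 z [ 0.0162 -0.0092 -0.9998] F [-17.   -5.6  34. ] w 49.0
```

View pics/s4.png

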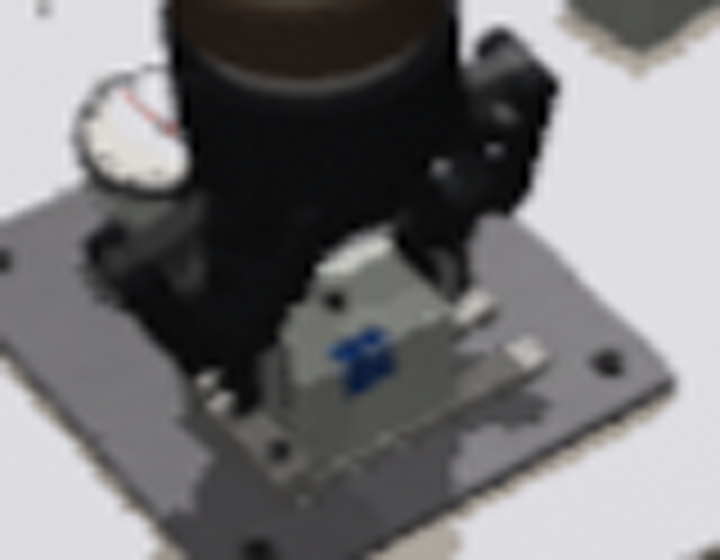

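The blank sits on the rails against the stop, with the blue mark towards the robot. The dial needle has moved round and the force is steady, so I'm handing in.

```bash
python3 -c "
from workcell import bot
print(bot.job_done())"
```

```text
the job is handed in; nothing more can be done
None
```

I handed the job in at about 22 s, with the blue-marked blank still held and pushed home on the gauge. The system gave no verdict.

**Last checks:**
- **Push:** it held steady at about 17 N towards the fence, 34 N down and 5 N towards the stop. After friction and the two springs, I estimate over 6 N on the fence and over 25 N on the rails. Neither was measured separately.
- **Position:** the blank is where the camera measurements put home, to within about 1 mm. It did not move when I pushed harder in x and z. A gap of 4 mm or less at the fence or rails could not be seen directly.
- **Angles:** the blank leans about 0.6° and is turned about 0.1° from the gauge.
- **Lifter and plunger:** I inferred their travel from the seated height and from the dial needle having swung round. Neither value can be read directly.
- **Blue mark:** it faces the robot, away from the fence.

**What went wrong on the way:**
- My first grasp put the last joint at its limit at the gauge. I put the blank back and gripped it again from the half-turned side.
- While turning the hand round I used the wrong sign once, and the empty arm swung to the right and tilted about 22°. It hit nothing that I could see. I levelled it again before gripping.
- The top camera and the wrist camera disagreed by about 2 mm. I used the wrist camera, and contact with the stop and fence agreed with it to about 1 mm.
- A harder push leaned the blank to about 0.9°, so I eased it back.

The hand did not go near the dial, the calliper or the green-marked blanks. I did not re-measure the calliper or the green blanks at the end.

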